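# Weigh the side-handled can on the bakery's spring balance

## Robot

A 6-joint arm with a two-finger parallel gripper is mounted at the origin on the work surface. World frame = base frame: x ahead of the robot, y to its left, z up, the work surface at z = 0. Lengths are in m, angles in rad, forces in N, time in s.
With the tool pointing down it reaches from about 0.35 to 0.975 m from the base axis. Payload 17.4 kg.
Tool frame: the origin (TCP) lies on the centre line of the jaws, within the pads' length; the fingertips stand 8 mm ahead of it and the grasp point (between the pads) lies 11 mm behind it; x points along the fingers, z is the direction in which the jaws open and shut, and the axes are right-handed (so a half turn about x gives the same grasp; the last joint's range is limited). The gripper opens to 85 mm and grips with 20 to 120 N. Pads are 22 mm wide; open, the fingers measure 114 mm over their backs; the gripper's body (76 mm by 85 mm) begins 54 mm behind the grasp point. The pads swing forward as they close: fully open they stand 13 mm farther back than shut.
Start: joints at [-1.272, 0.116, 1.442, -0, 1.584, -0.038], TCP at [0.223, -0.637, 0.239] pointing down, gripper open.
Joint ranges: [-2.83, 2.83], [-0.83, 2.19], [0.07, 2.5], [-1.14, 4.28], [0.01, 3], [-2.97, 2.97]. Speed limits (rad/s): [1.89, 1.89, 2.22, 3.14, 3.14, 3.14].

## Interface

Orientations are given as a rotation vector (axis times angle).
In Python, from rig import robot gives the robot as it stands.
- The arm moves only by the tool apply_moves, never from a script. Its argument "increments" is a list of rows, each an object with "dp": the shift along the tool's x, y, z in cm, a list of three; "angular": the turn, a rotation vector about the tool's x, y, z in rad, a list of three; "fingers": the finger opening in cm, from 0 to 8.54. In form: [{"dp": [x, y, z], "angular": [ax, ay, az], "fingers": fingers}, ...]. A call has 1 to 12 rows; each row is the pose to reach, as a shift and turn from the pose measured when the call began, along the tool's axes at that moment; what a row does not reach only later rows make up. A row lasts 1/12 s, in which the tool goes at most 41.7 mm and 7.16 degrees, less where a joint would pass 70% of its speed; a pose out of reach is approached as far as the arm can. A call with a gripper value outside its range is refused whole. The fingers move at their own pace and stop on an object; "squeeze" is the grip in N (left out, the last holds). Time passes only in rows, so rows that repeat a pose let the fingers close. It gives the time, the measured TCP pose, the force and the opening at its end, in the units of the state.
- robot.get_state(): the state, without advancing time (a new reading comes with each control period).
- robot.get_image(name): name is "scene" or "side" or "wrist"; returns a dict with "pixels" (420x560x3 uint8, blue, green, red), "range_z" (420x560 float32, m along the optical axis (not along the pixel's ray), 0 where there is no reading), "fovy" (degrees; the focal length in pixels is half the picture's height over the tangent of half this angle, whatever the lens; pixels are square), "cx", "cy" (the principal point, pixels), "dist_coeffs" ([k1, k2, p1, p2, k3] as OpenCV has them; the pictures are not rectified), "rvec" (rotation vector, rad) and "tvec" (3), from world to camera coordinates, as OpenCV has them. Camera axes: x right, y down, z forward; pixel columns grow to the right and rows downward; lengths in m; the calibration is good to about 2 mm. A picture is of the moment at which its call begins.
- robot.hand_in(): hands the job in, once; it reports no verdict.
The state is a dict: "t": time; "joints": joint angles; "dq": joint speeds; "effort": joint torques, N m; "position": TCP position; "tool_rot": TCP orientation; "ft_force": force on the tool from outside, world axes, zero at the start; "torque": the same for the moment, N m; "grip_width": finger opening in m.
Only numpy, scipy, OpenCV 4.12 (cv2) and the standard library are available. Lean on these libraries where they do the work, as an engineer would, in place of code of your own. Each camera call takes 0.05 s, during which the arm holds its last target. There are 200 camera calls.

## Task

Weigh the lidded steel can with the tall loop handle: lift it by the loop, pass the loop over the upturned tip of the spring balance's hook and seat it in the dip of the hook. Lower it with the hook, without letting the handle slide through the fingers, until the spring carries exactly the whole weight, and only then let go, slowly, so that the hook neither drops nor springs up and the lopsided can eases into its lean without swinging. Leave it hanging free and still from the hook, and do not disturb the other things on the table.

Things in the scene. Friction and masses are not known exactly. Their poses are not given: they have to be found in the camera images.
- can: The weighing can, loose: steel can with dark lid (78 mm across, 76 high) on its flat bottom, with a tall handle at one side ending in a closed upright loop. Weighs 0.22 to 0.94 kg depending on its unseen fill of baking beads; its weight lies well to the side of the loop, so hung free it leans about 0.25 rad in the loop's plane. Origin: centre of the bottom. z up, y from the can's axis towards the handle.
- can_grip (a point): Place to grip: middle of the loop, 163 mm above the can's bottom, 46 mm to +y of its axis, 27 mm below can_eye; grip within 4 mm of this height. The loop is of 6 mm round steel rod, 34 mm wide outside, upright sides from 127 to 173 mm above the bottom, gable-pointed top, 64 mm high inside. Axes as can: y lies in the loop's plane (close the fingers along y on the two sides), x is square to it.
- can_eye (a point): The pointed top of the can's loop, on the middle line of its 6 mm rod, 190 mm above the can's bottom. Axes as can. Either way round, the loop fits the hook.
- hook_seat (a point): Middle of the dip of the balance's hook, on the middle line of its 8 mm round bar; 330 mm above the table unloaded, sinks with the hook. x points along the bar from the free tip to the column, z up. Dip flat for 12 mm along x; in front (-x) an upturned tip, 17 mm away, its top 16 mm above this point; behind, the bar is 10 mm higher. A loop hung properly has can_eye 9 mm above this point.
- hook (a joint): How far the hook has sunk under load (m): 0 unloaded, end stop 0.125. It slides straight down on a spring of about 90 N/m (11 mm per newton), lightly damped: it sinks 23 to 102 mm under the can and bobs if the load comes on suddenly. Keep it slower than about 50 mm/s at all times (lower at 20 mm/s or so).
- balance: The fixed spring balance: grey column 50 mm wide, 368 mm high, with a white scale and a steel slide carrying the hook, which juts out to -x (its dip 120 mm in front of the origin). Origin: on the table below the column's front. A foot plate 130 mm wide, 12 mm high, reaches 180 mm to -x.
- canister: Bystander: lidded steel canister without handle, 78 mm across, 92 mm high with its knob; origin under its centre.
- jar: Bystander: glass jar, 70 mm across, 95 mm high; origin under its centre.
- bun: Bystander: baked bun, 88 mm across, 48 mm high; origin under its centre.
- bowl: Bystander: steel bowl, 120 mm across, 55 mm high; origin under its centre.
- brush: Bystander: pastry brush lying on the table.
- scraper: Bystander: dough scraper lying on the table, 120 mm wide, 20 mm high.
- mug: Bystander: white mug, 76 mm across, 85 mm high; origin under its centre.
Not all that is in view belongs to the job. What is shaped like the can but green or orange is not meant.

How it is judged:
By the outcome, as a careful person would: the job done as asked, in the order asked, and still so for the second after the job is handed in, with the robot touching nothing.
It also fails if it takes over 72 s, if anything falls off the work surface, if the arm or the gripper's body presses on something with over 40 N, if the wrist force passes 120 N, or if a joint passes its speed limit or range.

## Working session

There is one attempt and no reset: what is moved stays moved. The work goes in short steps, Python scripts to look and compute and a tool call to move; the robot and the scene stay as the last step left them, time stands still between calls to the robot, and variables do not carry over. Pictures are saved under pics/ and viewed, about 8 in all and at most 12, crops included, and the job is handed in when it is done.

Besides the shell and the picture viewer there is one more tool, called after "Emit:" by a JSON object that holds its "op" and its "data", one argument or row to a line. apply_moves: Moves the arm, as the interface text tells. Its arguments: {"type":"object","properties":{"increments":{"type":"array","items":{"type":"object","properties":{"dp":{"type":"array","items":{"type":"number"}},"angular":{"type":"array","items":{"type":"number"}},"fingers":{"type":"number"}}}},"squeeze":{"type":"number"}},"required":["increments"]}

```bash
ls; mkdir -p pics; cat > h.py <<'E'
import numpy as np, cv2
from rig import robot
from scipy.spatial.transform import Rotation as R
def cam(n):
    d=robot.get_image(n); p=d['pixels']; h=p.shape[0]
    f=h/2/np.tan(np.radians(d['fovy'])/2)
    d['K']=np.array([[f,0,d['cx']],[0,f,d['cy']],[0,0,1]]); d['D']=np.array(d['dist_coeffs'],float)
    d['Rm']=cv2.Rodrigues(np.array(d['rvec'],float))[0]; d['t']=np.array(d['tvec'],float).ravel()
    return d
def rays(d,uv):
    uv=np.array(uv,float).reshape(-1,1,2)
    n=cv2.undistortPoints(uv,d['K'],d['D']).reshape(-1,2)
    return np.c_[n,np.ones(len(n))]
def org(d): return -d['Rm'].T@d['t']
def at_z(d,uv,z):
    r=rays(d,uv)@d['Rm']; o=org(d)
    return o+r*((z-o[2])/r[:,2])[:,None]
def depth_pts(d,uv):
    uv=np.array(uv).reshape(-1,2); z=d['range_z'][uv[:,1].astype(int),uv[:,0].astype(int)]
    return (rays(d,uv)*z[:,None]-d['t'])@d['Rm']
def cloud(d):
    v,u=np.mgrid[0:420,0:560]; P=depth_pts(d,np.c_[u.ravel(),v.ravel()]).reshape(420,560,3)
    P[d['range_z']==0]=np.nan; return P
def proj(d,X): return cv2.projectPoints(np.array(X,float).reshape(-1,3),np.array(d['rvec'],float),d['t'],d['K'],d['D'])[0].reshape(-1,2)
E
python3 - <<'E'
from h import *
s=robot.get_state(); print(s)
for n in('scene','side'):
    d=cam(n); cv2.imwrite(f'pics/{n}0.png',d['pixels']); print(n,org(d),d['fovy'],d['Rm'][2])
E
```

```text
pics
{'t': 0.0, 'joints': array([-1.27179011e+00,  1.16490023e-01,  1.44229593e+00, -4.14920705e-05,
        1.58400914e+00, -3.77985641e-02]), 'dq': array([ 2.79218958e-04, -1.87862761e-04, -1.32343083e-04, -3.56044200e-03,
       -7.23837890e-05,  1.10221185e-03]), 'effort': array([-3.00033014e-05, -7.32001233e+01, -6.32488418e+01,  2.41967223e-05,
        6.32172654e-03, -5.70174841e-08]), 'position': array([ 0.22299334, -0.63689554,  0.23854041]), 'tool_rot': array([ 0.95832767,  1.35092421, -0.95716998]), 'ft_force': array([ 0.23659872, -0.35493762,  0.32471703]), 'torque': array([ 0.05351691, -0.0004329 ,  0.0208712 ]), 'grip_width': 0.08546410561520111}
scene [1.27565726 0.15481628 1.02315526] 57.36437061514058 [-0.67739493 -0.17411144 -0.71471765]
side [ 0.40787724 -1.00799066  1.13865641] 46.3983755723706 [ 0.06732405  0.72546544 -0.68495793]
```

View pics/scene0.png

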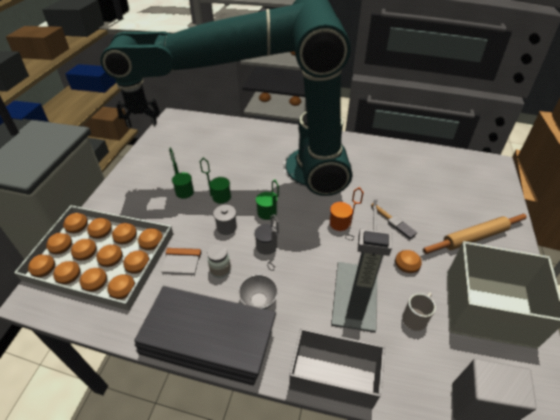

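View pics/side0.png

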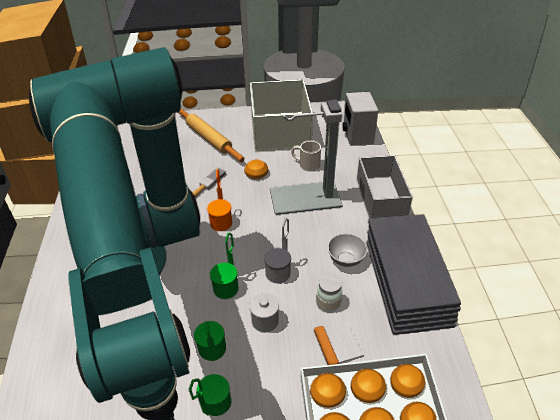

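The scene view shows the steel can at about (265,238) and the balance at (370,265) with its hook towards the robot at (375,210). In the side view the can is at (278,265), its loop at about (286,230), the hook tip at about (287,117) and the column at (332,150).

```bash
python3 - <<'E'
from h import *
ims={n:cam(n) for n in('scene','side')}
s=ims['side'];P=cloud(s)
c=np.nanmean(P[262:275,272:284].reshape(-1,3),0);print('lid approx',c, P[150,332],P[117,287],P[117,310])
for n,d in ims.items():
    P=cloud(d); Q=P.reshape(-1,3); r=np.hypot(Q[:,0]-c[0],Q[:,1]-c[1])
    hsv=cv2.cvtColor(d['pixels'],cv2.COLOR_BGR2HSV).reshape(-1,3)
    grey=hsv[:,1]<90
    lid=(r<.06)&(Q[:,2]>.068)&(Q[:,2]<.082)&grey
    print(n,'lid',lid.sum(),Q[lid].mean(0),np.ptp(Q[lid],0), (Q[lid].min(0)+Q[lid].max(0))/2)
    lp=(r<.11)&(Q[:,2]>.1)&(Q[:,2]<.21)&grey
    print('loop',lp.sum()); 
    idx=np.where(lp)[0]
    for i in idx[::max(1,len(idx)//40)]: print(i%560,i//560,Q[i].round(3))
    # hook/slide
    col=s and None
    hk=(Q[:,2]>.28)&(Q[:,2]<.42)&(Q[:,0]>.4)&(abs(Q[:,1]-(.0))<.4)
    idx=np.where(hk)[0];print('hook',len(idx))
    for i in idx[::max(1,len(idx)//50)]: print(i%560,i//560,Q[i].round(3))
d=ims['side'];cv2.imwrite('pics/crop1.png',np.hstack([cv2.resize(d['pixels'][205:290,240:310],None,fx=5,fy=5)[:425],cv2.resize(d['pixels'][90:175,270:350],None,fx=5,fy=5)]))
E
```

```text
lid approx [ 0.47371021 -0.12615414  0.06294233] [0.6774072  0.20330864 0.21583649] [0.53737972 0.2190439  0.3374665 ] [0.65383959 0.51129521 0.14079688]
scene lid 263 [ 0.47918335 -0.1014589   0.07338941] [0.07721784 0.06094606 0.01009264] [ 0.47726733 -0.10326086  0.07329206]
loop 92
272 215 [ 0.5   -0.063  0.186]
274 215 [ 0.503 -0.056  0.191]
271 216 [ 0.499 -0.067  0.18 ]
273 216 [ 0.504 -0.059  0.186]
275 216 [ 0.504 -0.053  0.188]
271 217 [ 0.498 -0.067  0.174]
275 217 [ 0.506 -0.052  0.185]
271 218 [ 0.499 -0.067  0.17 ]
275 218 [ 0.507 -0.052  0.182]
270 219 [ 0.494 -0.072  0.159]
275 219 [ 0.511 -0.051  0.183]
270 220 [ 0.497 -0.071  0.158]
275 220 [ 0.51  -0.051  0.177]
277 220 [ 0.51  -0.045  0.178]
271 221 [ 0.496 -0.068  0.154]
277 221 [ 0.514 -0.044  0.178]
271 222 [ 0.5   -0.067  0.153]
277 222 [ 0.512 -0.045  0.171]
271 223 [ 0.496 -0.068  0.145]
277 223 [ 0.512 -0.045  0.167]
271 224 [ 0.499 -0.067  0.143]
277 224 [ 0.515 -0.044  0.166]
276 225 [ 0.513 -0.047  0.159]
271 226 [ 0.497 -0.068  0.132]
277 226 [ 0.512 -0.045  0.154]
272 227 [ 0.496 -0.065  0.127]
277 227
[... 4597 characters left out ...]

299 115 [0.574 0.221 0.341]
312 115 [0.613 0.225 0.335]
333 115 [0.671 0.196 0.351]
286 116 [0.534 0.218 0.342]
323 116 [0.647 0.227 0.329]
336 116 [0.679 0.192 0.349]
293 117 [0.555 0.22  0.336]
334 117 [0.674 0.194 0.344]
289 118 [0.543 0.22  0.333]
331 118 [0.664 0.188 0.345]
288 119 [0.54  0.218 0.331]
332 119 [0.668 0.193 0.339]
291 120 [0.549 0.22  0.326]
337 120 [0.684 0.195 0.333]
333 121 [0.67  0.186 0.336]
330 122 [0.662 0.19  0.33 ]
330 123 [0.667 0.212 0.312]
329 124 [0.665 0.216 0.306]
328 125 [0.663 0.221 0.299]
329 126 [0.664 0.21  0.302]
330 127 [0.667 0.208 0.3  ]
332 128 [0.672 0.2   0.301]
333 129 [0.675 0.201 0.297]
335 130 [0.683 0.208 0.288]
338 131 [0.693 0.21  0.283]
```

View pics/crop1.png

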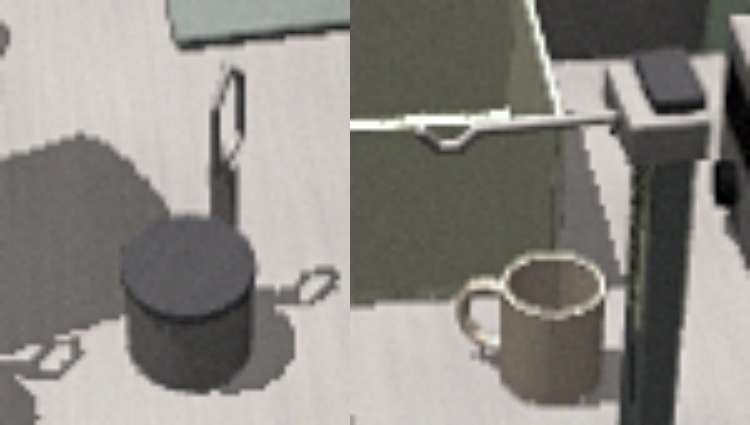

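The crop confirms it: an upright loop on the can's far side, and a hook with its tip towards -x. Loop centre is about (0.503,-0.058) with its plane at about 57°, and the hook seat is about (0.544,0.220,0.33). Next I'll work out the first move and locate the neighbours.

```bash
cat >> h.py <<'E'
def rotTool(ang): # tool down, tool z along heading ang
    z=np.array([np.cos(ang),np.sin(ang),0]);x=np.array([0,0,-1.]);return np.c_[x,np.cross(z,x),z]
def delta(p,ang):
    s=robot.get_state();Rt=R.from_rotvec(s['tool_rot']).as_matrix()
    for k in(0,np.pi):
        a=R.from_matrix(Rt.T@rotTool(ang+k)).as_rotvec()
        if np.linalg.norm(a)<1.6: print('dp cm',(Rt.T@(np.array(p)-s['position'])*100).round(2),'ang',a.round(4),'rotdeg',np.degrees(np.linalg.norm(a)).round(1))
    z=Rt[:,2];print('now',s['t'],s['position'].round(4),'zhead',np.degrees(np.arctan2(z[1],z[0])).round(2),'xtool',Rt[:,0].round(4),'F',s['ft_force'].round(2),'T',s['torque'].round(3),'w',s['grip_width'].round(4))
E
python3 - <<'E'
from h import *
d=cam('side');P=cloud(d);hsv=cv2.cvtColor(d['pixels'],cv2.COLOR_BGR2HSV)
for n,(u0,u1,v0,v1) in dict(green=(205,245,228,302),orange=(200,240,165,232)).items():
    Q=P[v0:v1,u0:u1].reshape(-1,3);m=(hsv[v0:v1,u0:u1,1].ravel()>140)
    for z0,z1 in((.06,.09),(.12,.25)):
        q=Q[m&(Q[:,2]>z0)&(Q[:,2]<z1)];print(n,z0,len(q),q.min(0).round(3),q.max(0).round(3))
delta([.503,-.058,.26],np.radians(57))
E
```

```text
green 0.06 530 [ 0.284 -0.179  0.06 ] [ 0.357 -0.096  0.09 ]
green 0.12 64 [ 0.335 -0.114  0.121] [ 0.354 -0.081  0.191]
orange 0.06 371 [0.273 0.094 0.06 ] [0.346 0.178 0.088]
orange 0.12 56 [0.31  0.159 0.12 ] [0.319 0.193 0.191]
dp cm [ -2.08  45.56 -45.39] ang [ 9.128e-01 -5.000e-04  2.000e-04] rotdeg 52.3Traceback (most recent call last):
  File "<stdin>", line 7, in <module>
  File "h.py", line 32, in delta
    z=Rt[:,2];print('now',s['t'],s['position'].round(4),'zhead',np.degrees(np.arctan2(z[1],z[0])).round(2),'xtool',Rt[:,0].round(4),'F',s['ft_force'].round(2),'T',s['torque'].round(3),'w',s['grip_width'].round(4))
                                                                                                                                                                                            ^^^^^^^^^^^^^^^^^^^^^
AttributeError: 'float' object has no attribute 'round'
```

Emit:
{"op": "apply_moves", "data": {
  "increments": [
    {"dp":[-4,15,-15],"angular":[0.3,0,0],"fingers":8.5},
    {"dp":[-4,45.6,-45.4],"angular":[0.913,0,0],"fingers":8.5},
    {"dp":[-4,45.6,-45.4],"angular":[0.913,0,0],"fingers":8.5},
    {"dp":[-4,45.6,-45.4],"angular":[0.913,0,0],"fingers":8.5},
    {"dp":[-4,45.6,-45.4],"angular":[0.913,0,0],"fingers":8.5},
    {"dp":[-4,45.6,-45.4],"angular":[0.913,0,0],"fingers":8.5},
    {"dp":[-4,45.6,-45.4],"angular":[0.913,0,0],"fingers":8.5},
    {"dp":[-4,45.6,-45.4],"angular":[0.913,0,0],"fingers":8.5},
    {"dp":[-4,45.6,-45.4],"angular":[0.913,0,0],"fingers":8.5},
    {"dp":[-4,45.6,-45.4],"angular":[0.913,0,0],"fingers":8.5},
    {"dp":[-4,45.6,-45.4],"angular":[0.913,0,0],"fingers":8.5},
    {"dp":[-4,45.6,-45.4],"angular":[0.913,0,0],"fingers":8.5}
  ]
}}

```text
t: 1.25
position: [0.4383, -0.1911, 0.2715]
tool_rot: [1.62, 0.879, -1.619]
ft_force: [0.8, -1.0, -0.6]
grip_width: 0.0852
```

```bash
sed -i "s/s\['grip_width'\].round(4)/s['grip_width'],'q',s['joints'].round(2)/" h.py; python3 -c "
from h import *
delta([.503,-.058,.27],np.radians(57))"
```

```text
dp cm [  0.16  -1.83 -14.69] ang [-0.0005 -0.0004 -0.0002] rotdeg 0.0
now 1.25 [ 0.4383 -0.1911  0.2715] zhead -123.03 xtool [ 4.e-04  2.e-04 -1.e+00] F [ 0.76 -1.01 -0.55] T [-0.03   0.006 -0.011] w 0.08519001673118029 q [-0.46 -0.33  1.8   0.    1.67  1.68]
```

Emit:
{"op": "apply_moves", "data": {
  "increments": [
    {"dp":[0,-1.8,-14.7],"fingers":8.5},
    {"dp":[0,-1.8,-14.7],"fingers":8.5},
    {"dp":[0,-1.8,-14.7],"fingers":8.5},
    {"dp":[0,-1.8,-14.7],"fingers":8.5},
    {"dp":[0,-1.8,-14.7],"fingers":8.5},
    {"dp":[0,-1.8,-14.7],"fingers":8.5},
    {"dp":[0,-1.8,-14.7],"fingers":8.5},
    {"dp":[0,-1.8,-14.7],"fingers":8.5}
  ]
}}

```text
validation failed for argument at $.in...
```

```bash
python3 - <<'E'
from h import *
d=cam('wrist');cv2.imwrite('pics/wrist1.png',d['pixels'])
print(proj(d,[[.503,-.058,.187],[.494,-.070,.16],[.5105,-.046,.16],[.4765,-.101,.076]]).round(0))
P=cloud(d);Q=P.reshape(-1,3)
m=(Q[:,2]>.115)&(Q[:,2]<.2)&(np.hypot(Q[:,0]-.503,Q[:,1]+.058)<.035)
q=Q[m];print(m.sum())
for z0 in np.arange(.115,.2,.01):
    k=q[(q[:,2]>=z0)&(q[:,2]<z0+.01)]
    if len(k): print(z0.round(3),len(k),k.mean(0).round(4))
k=q[q[:,2]>.125];c=k.mean(0);w,v=np.linalg.eigh(np.cov((k-c)[:,:2].T));u=v[:,1]
t=(k-c)[:,:2]@u;print('dir',np.degrees(np.arctan2(u[1],u[0])),'c',c,'mid',c[:2]+u*(t.min()+t.max())/2,np.ptp(t),w)
m=(abs(Q[:,2]-.076)<.006)&(np.hypot(Q[:,0]-.4765,Q[:,1]+.1)<.05)
if m.sum(): print('lid',m.sum(),cv2.minEnclosingCircle((Q[m][:,:2]*1000).astype(np.float32)))
delta([.503,-.058,.152],np.radians(57))
E
```

```text
[[ 66. 247.]
 [105. 233.]
 [ 68. 232.]
 [179. 199.]]
1174
0.115 144 [ 0.5003 -0.0607  0.122 ]
0.125 162 [ 0.5001 -0.0579  0.1285]
0.135 91 [ 0.4998 -0.059   0.14  ]
0.145 123 [ 0.4993 -0.0595  0.1499]
0.155 127 [ 0.4995 -0.0591  0.1601]
0.165 140 [ 0.498  -0.0613  0.17  ]
0.175 211 [ 0.4969 -0.0624  0.18  ]
0.185 176 [ 0.4984 -0.0598  0.1889]
dir 54.024702420817306 c [ 0.49867717 -0.06002778  0.16248843] mid [ 0.49931238 -0.0591527 ] 0.033564535456438296 [2.26732284e-06 1.35140838e-04]
lid 4388 ((474.79534912109375, -93.9488296508789), 40.98234939575195)
dp cm [ 12.05  -1.7  -14.08] ang [ 0.0036 -0.003  -0.0005] rotdeg 0.3
now 1.3 [ 0.4408 -0.1858  0.272 ] zhead -122.8 xtool [ 0.002   0.0023 -1.    ] F [1.1  2.61 0.49] T [ 0.095 -0.043  0.018] w 0.08522057886549704 q [-0.45 -0.33  1.8   0.    1.67  1.69]
```

View pics/wrist1.png

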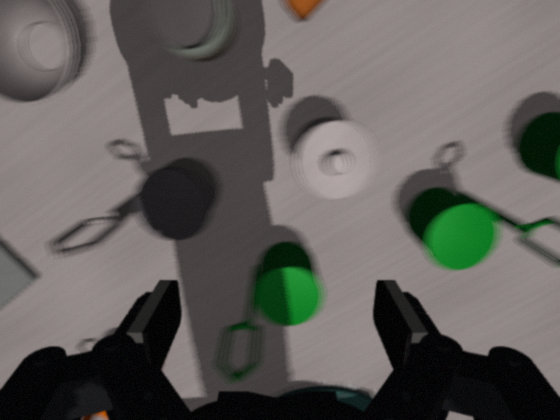

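The wrist view shows the can lid at (180,200) and its loop at (85,230). The move was refused because every row needs "angular". I'll resend it.

Emit:
{"op": "apply_moves", "data": {
  "increments": [
    {"dp":[0,-1.7,-14.1],"angular":[0,0,0],"fingers":8.5},
    {"dp":[0,-1.7,-14.1],"angular":[0,0,0],"fingers":8.5},
    {"dp":[0,-1.7,-14.1],"angular":[0,0,0],"fingers":8.5},
    {"dp":[0,-1.7,-14.1],"angular":[0,0,0],"fingers":8.5},
    {"dp":[0,-1.7,-14.1],"angular":[0,0,0],"fingers":8.5},
    {"dp":[0,-1.7,-14.1],"angular":[0,0,0],"fingers":8.5},
    {"dp":[0,-1.7,-14.1],"angular":[0,0,0],"fingers":8.5},
    {"dp":[0,-1.7,-14.1],"angular":[0,0,0],"fingers":8.5}
  ]
}}

```text
t: 1.97
position: [0.5026, -0.0589, 0.2725]
tool_rot: [1.62, 0.882, -1.615]
ft_force: [0.9, -0.3, -0.3]
grip_width: 0.0852
```

```bash
python3 - <<'E'
from h import *
d=cam('wrist');cv2.imwrite('pics/wrist2.png',d['pixels'])
P=cloud(d);Q=P.reshape(-1,3)
m=(Q[:,2]>.115)&(Q[:,2]<.205)&(np.hypot(Q[:,0]-.503,Q[:,1]+.058)<.035)
k=Q[m&(Q[:,2]>.13)]
c=k.mean(0);w,v=np.linalg.eigh(np.cov((k-c)[:,:2].T));u=v[:,1]
t=(k-c)[:,:2]@u;print(len(k),'dir',np.degrees(np.arctan2(u[1],u[0])),'c',c,'mid',c[:2]+u*(t.min()+t.max())/2,np.ptp(t),w,k[:,2].max())
delta([.501,-.0585,.152],np.radians(55.5))
E
```

```text
671 dir 54.50679931845745 c [ 0.50054016 -0.05837211  0.17174188] mid [ 0.50048613 -0.05844788] 0.03362608376611127 [1.92568418e-06 1.23012043e-04] 0.19343992219214928
dp cm [12.05 -0.17  0.08] ang [ 0.0284 -0.0029 -0.0006] rotdeg 1.6
now 2.0167 [ 0.5026 -0.059   0.2725] zhead -122.87 xtool [ 0.0021  0.0021 -1.    ] F [ 0.33 -1.27  0.43] T [-0.02   0.033  0.037] w 0.08514051667098889 q [-0.17 -0.26  1.75  0.    1.66  1.98]
```

View pics/wrist2.png

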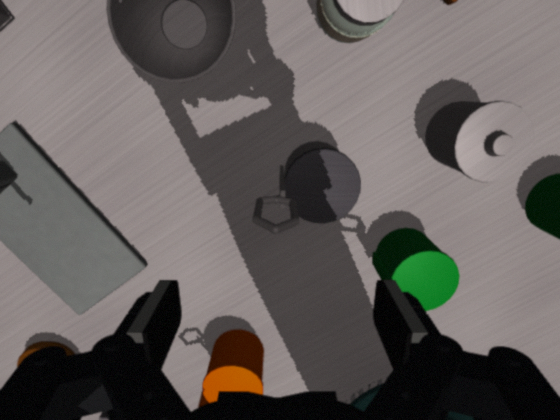

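The loop sits at (275,212), centred between the fingers, and both measurements agree. Now descend.

Emit:
{"op": "apply_moves", "data": {
  "increments": [
    {"dp":[3,-0.2,0.1],"angular":[0.036,-0.003,0],"fingers":8.5},
    {"dp":[6,-0.2,0.1],"angular":[0.036,-0.003,0],"fingers":8.5},
    {"dp":[8,-0.2,0.1],"angular":[0.036,-0.003,0],"fingers":8.5},
    {"dp":[10,-0.2,0.1],"angular":[0.036,-0.003,0],"fingers":8.5},
    {"dp":[11.5,-0.2,0.1],"angular":[0.036,-0.003,0],"fingers":8.5},
    {"dp":[12.05,-0.2,0.1],"angular":[0.036,-0.003,0],"fingers":8.5},
    {"dp":[12.05,-0.2,0.1],"angular":[0.036,-0.003,0],"fingers":8.5},
    {"dp":[12.05,-0.2,0.1],"angular":[0.036,-0.003,0],"fingers":8.5}
  ]
}}

```text
t: 2.68
position: [0.5007, -0.059, 0.1528]
tool_rot: [1.643, 0.855, -1.642]
ft_force: [-0.3, 0.2, 0.4]
grip_width: 0.0851
```

```bash
python3 - <<'E'
from h import *
d=cam('side');P=cloud(d)
cv2.imwrite('pics/side2.png',cv2.resize(d['pixels'][150:300,200:370],None,fx=3.5,fy=3.5))
print(proj(d,[[.5005,-.0585,.163],[.5005,-.0585,.152],[.5005,-.0585,.19]]))
delta([.5005,-.0585,.152],np.radians(54.8))
E
```

```text
[[284.37480438 225.59482381]
 [284.39109565 228.3429957 ]
 [284.33394385 218.71593679]]
dp cm [ 0.13 -0.06 -0.01] ang [ 0.004  -0.0005 -0.0018] rotdeg 0.3
now 2.7333 [ 0.501  -0.0589  0.1533] zhead -124.97 xtool [ 1.8e-03 -6.0e-04 -1.0e+00] F [ 0.23 -0.02 -0.07] T [ 0.01  -0.011 -0.001] w 0.0852007429325152 q [-0.17 -0.23  1.91 -0.    1.46  2.01]
```

View pics/side2.png

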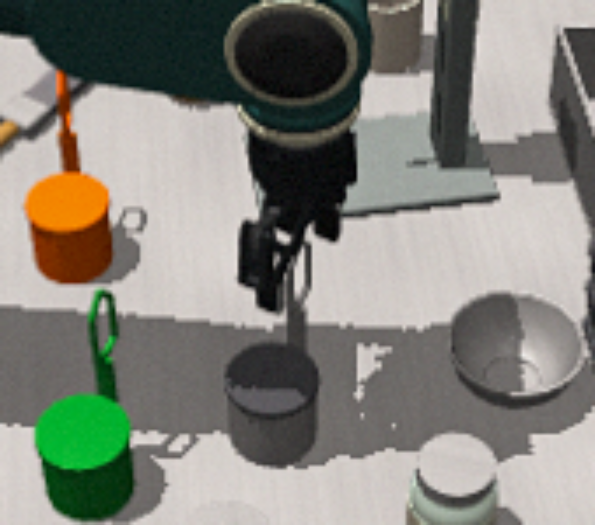

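The loop stands between the open fingers (crop about (300,260)). Close slowly.

Emit:
{"op": "apply_moves", "data": {
  "increments": [
    {"dp":[0.1,0,0],"angular":[0,0,0],"fingers":6.5},
    {"dp":[0.1,0,0],"angular":[0,0,0],"fingers":5.5},
    {"dp":[0.1,0,0],"angular":[0,0,0],"fingers":4.8},
    {"dp":[0.1,0,0],"angular":[0,0,0],"fingers":4.3},
    {"dp":[0.1,0,0],"angular":[0,0,0],"fingers":3.9},
    {"dp":[0.1,0,0],"angular":[0,0,0],"fingers":3.6},
    {"dp":[0.1,0,0],"angular":[0,0,0],"fingers":3.3},
    {"dp":[0.1,0,0],"angular":[0,0,0],"fingers":3.0},
    {"dp":[0.1,0,0],"angular":[0,0,0],"fingers":2.5},
    {"dp":[0.1,0,0],"angular":[0,0,0],"fingers":2.0},
    {"dp":[0.1,0,0],"angular":[0,0,0],"fingers":2.0},
    {"dp":[0.1,0,0],"angular":[0,0,0],"fingers":2.0}
  ],
  "squeeze": 80
}}

```text
t: 3.73
position: [0.5012, -0.0588, 0.1526]
tool_rot: [1.644, 0.854, -1.64]
ft_force: [3.3, 4.3, 6.0]
grip_width: 0.0314
```

Emit:
{"op": "apply_moves", "data": {
  "increments": [
    {"dp":[0,0,0],"angular":[0,0,0],"fingers":1.5},
    {"dp":[0,0,0],"angular":[0,0,0],"fingers":1},
    {"dp":[0,0,0],"angular":[0,0,0],"fingers":1}
  ]
}}

```text
t: 3.98
position: [0.5013, -0.0587, 0.1527]
tool_rot: [1.645, 0.854, -1.64]
ft_force: [1.9, 2.0, 3.1]
grip_width: 0.0318
```

```bash
python3 -c "
from h import *
delta([.5005,-.0585,.152],np.radians(54.8))"
```

```text
dp cm [ 0.07 -0.08  0.03] ang [ 0.0042 -0.0014 -0.0024] rotdeg 0.3
now 3.9833 [ 0.5013 -0.0587  0.1527] zhead -124.96 xtool [ 2.8e-03 -3.0e-04 -1.0e+00] F [1.94 1.98 3.06] T [ 0.562 -0.342 -0.007] w 0.03183787795352552 q [-0.17 -0.23  1.91  0.    1.45  2.01]
```

Emit:
{"op": "apply_moves", "data": {
  "increments": [
    {"dp":[-0.3,0,0],"angular":[0,0,0],"fingers":1},
    {"dp":[-0.6,0,0],"angular":[0,0,0],"fingers":1},
    {"dp":[-1,0,0],"angular":[0,0,0],"fingers":1},
    {"dp":[-1.5,0,0],"angular":[0,0,0],"fingers":1},
    {"dp":[-2.2,0,0],"angular":[0,0,0],"fingers":1},
    {"dp":[-3,0,0],"angular":[0,0,0],"fingers":1},
    {"dp":[-3,0,0],"angular":[0,0,0],"fingers":1},
    {"dp":[-3,0,0],"angular":[0,0,0],"fingers":1},
    {"dp":[-3,0,0],"angular":[0,0,0],"fingers":1},
    {"dp":[-3,0,0],"angular":[0,0,0],"fingers":1}
  ]
}}

```text
t: 4.82
position: [0.501, -0.0587, 0.1823]
tool_rot: [1.644, 0.855, -1.641]
ft_force: [0.2, -0.1, -3.1]
grip_width: 0.0316
```

```bash
python3 - <<'E'
from h import *
d=cam('side');P=cloud(d)
cv2.imwrite('pics/side3.png',cv2.resize(d['pixels'][150:300,200:370],None,fx=3.5,fy=3.5))
F=[robot.get_state()['ft_force'] for _ in range(3)];print(np.array(F).round(2))
Q=P.reshape(-1,3);r=np.hypot(Q[:,0]-.476,Q[:,1]+.1)
m=(r<.03)&(Q[:,2]>.08)&(Q[:,2]<.14);print('lid z',np.median(Q[m],0),m.sum())
A=np.c_[Q[m][:,:2]-[.476,-.1],np.ones(m.sum())];print('plane',np.linalg.lstsq(A,Q[m][:,2],rcond=None)[0])
delta([.49,.22,.36],np.radians(93.5))
E
```

```text
[[ 0.16  0.29 -2.87]
 [ 0.16  0.29 -2.87]
 [ 0.16  0.29 -2.87]]
lid z [ 0.4752584  -0.1018853   0.10479894] 278
plane [0.01360916 0.07701577 0.10445842]
dp cm [-17.78 -16.84 -22.23] ang [-6.713e-01 -4.000e-04 -2.300e-03] rotdeg 38.5
now 4.8667 [ 0.5011 -0.0587  0.1823] zhead -124.96 xtool [ 2.3e-03 -2.0e-04 -1.0e+00] F [ 0.16  0.29 -2.87] T [ 0.128 -0.104  0.053] w 0.0316522248616974 q [-0.17 -0.24  1.88  0.    1.51  2.01]
```

View pics/side3.png

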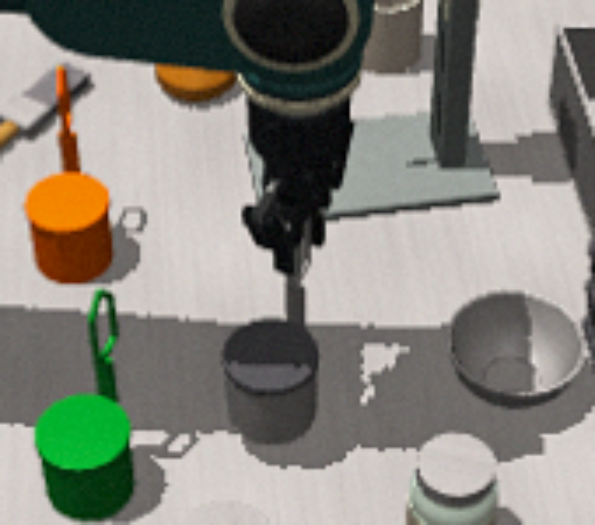

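Lift is good: weight about 3 N, so about 34 mm of sink expected, and no slip. Carry it to the hook.

Emit:
{"op": "apply_moves", "data": {
  "increments": [
    {"dp":[-1.5,0,0],"angular":[0,0,0],"fingers":1},
    {"dp":[-3.5,0,0],"angular":[0,0,0],"fingers":1},
    {"dp":[-5.5,0,0],"angular":[0,0,0],"fingers":1},
    {"dp":[-7.5,-0.5,-0.6],"angular":[0,0,0],"fingers":1},
    {"dp":[-9.5,-1.3,-1.6],"angular":[-0.04,0,0],"fingers":1},
    {"dp":[-11.2,-2.4,-3],"angular":[-0.09,0,0],"fingers":1},
    {"dp":[-12.9,-3.8,-4.7],"angular":[-0.14,0,0],"fingers":1},
    {"dp":[-14.5,-5.2,-6.4],"angular":[-0.19,0,0],"fingers":1},
    {"dp":[-16,-6.6,-8.1],"angular":[-0.25,0,0],"fingers":1},
    {"dp":[-17,-8,-9.8],"angular":[-0.3,0,0],"fingers":1},
    {"dp":[-17.6,-9.4,-11.5],"angular":[-0.35,0,0],"fingers":1},
    {"dp":[-17.8,-10.6,-13],"angular":[-0.4,0,0],"fingers":1}
  ]
}}

```text
t: 5.87
position: [0.4881, 0.1099, 0.3613]
tool_rot: [1.362, 1.102, -1.358]
ft_force: [0.9, -0.7, -2.8]
grip_width: 0.0314
```

```bash
python3 -c "
from h import *
delta([.48,.22,.36],np.radians(93))"
```

```text
dp cm [  0.13  -3.06 -10.6 ] ang [-0.2598 -0.0003 -0.0034] rotdeg 14.9
now 5.8667 [0.4881 0.1099 0.3613] zhead -101.89 xtool [ 3.4e-03  1.0e-04 -1.0e+00] F [ 0.92 -0.69 -2.76] T [ 0.129 -0.067 -0.029] w 0.03142652718452368 q [ 0.17 -0.27  1.61 -0.    1.8   1.95]
```

Emit:
{"op": "apply_moves", "data": {
  "increments": [
    {"dp":[0,-0.6,-1.7],"angular":[-0.05,0,0],"fingers":1},
    {"dp":[0,-1,-3.3],"angular":[-0.1,0,0],"fingers":1},
    {"dp":[0,-1.5,-4.9],"angular":[-0.15,0,0],"fingers":1},
    {"dp":[0,-2,-6.4],"angular":[-0.19,0,0],"fingers":1},
    {"dp":[0,-2.4,-7.8],"angular":[-0.22,0,0],"fingers":1},
    {"dp":[0,-2.7,-9],"angular":[-0.24,0,0],"fingers":1},
    {"dp":[0,-2.9,-10],"angular":[-0.26,0,0],"fingers":1},
    {"dp":[0,-3,-10.5],"angular":[-0.26,0,-0.003],"fingers":1},
    {"dp":[0,-3,-10.6],"angular":[-0.26,0,-0.003],"fingers":1},
    {"dp":[0,-3,-10.6],"angular":[-0.26,0,-0.003],"fingers":1},
    {"dp":[0,-3,-10.6],"angular":[-0.26,0,-0.003],"fingers":1},
    {"dp":[0,-3,-10.6],"angular":[-0.26,0,-0.003],"fingers":1}
  ]
}}

```text
t: 6.87
position: [0.4807, 0.2193, 0.3613]
tool_rot: [1.172, 1.233, -1.171]
ft_force: [0.3, 0.6, -2.8]
grip_width: 0.0314
```

```bash
python3 - <<'E'
from h import *
for n in('scene','side'):
    d=cam(n);P=cloud(d);Q=P.reshape(-1,3)
    c=proj(d,[.50,.22,.35])[0].astype(int);print(n,c)
    x0,y0=c[0]-45,c[1]-38
    if n=='side': A=cv2.resize(d['pixels'][y0:y0+100,x0:x0+100],None,fx=4,fy=4,interpolation=cv2.INTER_CUBIC)
    else: A2=cv2.resize(d['pixels'][y0:y0+100,x0:x0+100],None,fx=4,fy=4,interpolation=cv2.INTER_CUBIC)
    m=(Q[:,2]>.31)&(Q[:,2]<.352)&(Q[:,0]>.515)&(Q[:,0]<.64)&(abs(Q[:,1]-.22)<.02)
    q=Q[m];print(len(q))
    for a in np.arange(.515,.64,.008):
        k=q[(q[:,0]>=a)&(q[:,0]<a+.008)]
        if len(k):print(a.round(3),len(k),k.mean(0).round(4),k[:,2].max().round(4))
    # loop points
    m=(Q[:,2]>.3)&(Q[:,2]<.42)&(Q[:,0]>.46)&(Q[:,0]<.51)&(abs(Q[:,1]-.22)<.02);print('loop',m.sum(),np.median(Q[m],0) if m.any() else '',Q[m][:,2].max() if m.any() else '')
cv2.imwrite('pics/pre.png',np.hstack([A2,A]))
delta([.48,.22,.323],np.radians(93))
E
```

```text
scene [375 190]
105
0.523 7 [0.5288 0.2209 0.342 ] 0.347
0.531 14 [0.5352 0.2215 0.3367] 0.3435
0.539 6 [0.5421 0.2219 0.334 ] 0.3383
0.547 4 [0.5496 0.2196 0.3323] 0.3367
0.555 5 [0.5589 0.2214 0.3396] 0.3423
0.563 5 [0.5669 0.2234 0.343 ] 0.3444
0.571 8 [0.5744 0.2243 0.343 ] 0.3443
0.579 8 [0.5834 0.2244 0.3423] 0.3448
0.587 7 [0.5921 0.2264 0.3424] 0.3455
0.595 5 [0.5995 0.2247 0.3434] 0.3444
0.603 11 [0.6074 0.2261 0.3415] 0.3449
0.611 10 [0.6155 0.226  0.3411] 0.3432
0.619 6 [0.6231 0.2264 0.342 ] 0.3435
0.627 9 [0.6297 0.2273 0.3421] 0.3459
loop 204 [0.48301259 0.22009563 0.37104582] 0.4199960137380237
side [274 114]
113
0.523 6 [0.527  0.2191 0.3417] 0.3455
0.531 11 [0.5347 0.2197 0.3347] 0.3429
0.539 9 [0.5434 0.2196 0.3296] 0.3351
0.547 7 [0.5513 0.2175 0.3325] 0.3361
0.555 10 [0.5584 0.2198 0.3369] 0.343
0.563 8 [0.567  0.2202 0.3413] 0.3446
0.571 8 [0.5749 0.2204 0.342 ] 0.3463
0.579 8 [0.5831 0.2227 0.3386] 0.3418
0.587 7 [0.5919 0.221  0.3421] 0.3461
0.595 6 [0.5992 0.2224 0.3417] 0.3454
0.603 9 [0.6069 0.2233 0.3406] 0.3446
0.611 7 [0.6149 0.2219 0.341 ] 0.3432
0.619 5 [0.6227 0.2239 0.3413] 0.343
0.627 9 [0.6314 0.2255 0.3412] 0.3445
0.635 3 [0.6371 0.2236 0.342 ] 0.3446
loop 76 [0.47938318 0.2123602  0.32305553] 0.41961198508196407
dp cm [ 3.83 -0.07 -0.06] ang [-0.0006 -0.0003 -0.0005] rotdeg 0.0
now 6.9667 [0.4807 0.2194 0.3613] zhead -87.03 xtool [ 5.e-04  3.e-04 -1.e+00] F [-0.17 -0.73 -2.96] T [0.149 0.026 0.04 ] w 0.03138602636967837 q [ 0.38 -0.21  1.56  0.    1.79  1.9 ]
```

View pics/pre.png

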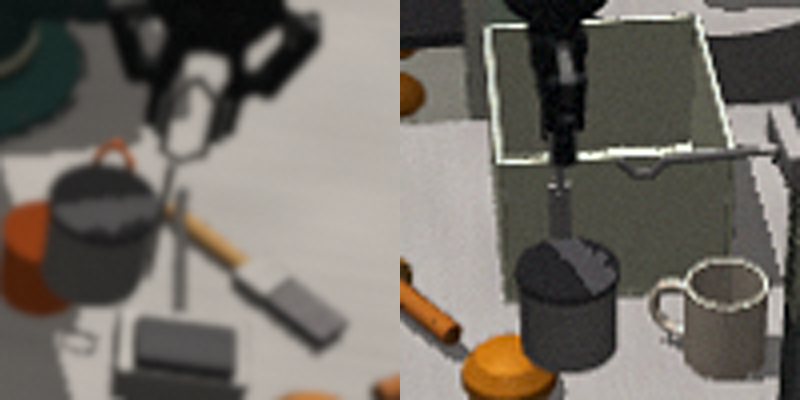

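The scene crop shows the loop open at (190,115) and the hook tip at about (180,195). In the side crop the loop is upright at (560,185) and the dip at (640,172). Everything lines up, so lower to crossing height and move along the hook.

Emit:
{"op": "apply_moves", "data": {
  "increments": [
    {"dp":[1,0,0],"angular":[0,0,0],"fingers":1},
    {"dp":[2,0,0],"angular":[0,0,0],"fingers":1},
    {"dp":[3,0,0],"angular":[0,0,0],"fingers":1},
    {"dp":[3.5,0.5,0],"angular":[0,0,0],"fingers":1},
    {"dp":[3.5,1.3,0],"angular":[0,0,0],"fingers":1},
    {"dp":[3.5,2.2,0],"angular":[0,0,0],"fingers":1},
    {"dp":[3.5,3.1,0],"angular":[0,0,0],"fingers":1},
    {"dp":[3.5,4,0],"angular":[0,0,0],"fingers":1},
    {"dp":[3.5,4.9,0],"angular":[0,0,0],"fingers":1},
    {"dp":[3.5,5.7,0],"angular":[0,0,0],"fingers":1},
    {"dp":[3.5,6.3,0],"angular":[0,0,0],"fingers":1},
    {"dp":[3.5,6.4,0],"angular":[0,0,0],"fingers":1}
  ]
}}

```text
t: 7.97
position: [0.5456, 0.2227, 0.326]
tool_rot: [1.171, 1.233, -1.171]
ft_force: [-0.4, -0.0, -2.9]
grip_width: 0.0317
```

Emit:
{"op": "apply_moves", "data": {
  "increments": [
    {"dp":[0,0,0],"angular":[0,0,0],"fingers":1},
    {"dp":[0,0,0],"angular":[0,0,0],"fingers":1}
  ]
}}

```text
t: 8.13
position: [0.5456, 0.2227, 0.3259]
tool_rot: [1.171, 1.233, -1.171]
ft_force: [0.0, 0.5, -1.2]
grip_width: 0.0318
```

```bash
python3 - <<'E'
from h import *
im=[]
for n in('scene','side'):
    d=cam(n);P=cloud(d);Q=P.reshape(-1,3)
    c=proj(d,[.545,.22,.33])[0].astype(int)
    x0,y0=c[0]-50,c[1]-45
    im.append(cv2.resize(d['pixels'][y0:y0+100,x0:x0+100],None,fx=4,fy=4,interpolation=cv2.INTER_CUBIC))
    m=(Q[:,2]>.3)&(Q[:,2]<.352)&(Q[:,0]>.58)&(Q[:,0]<.635)&(abs(Q[:,1]-.223)<.015)
    print(n,'bar',m.sum(),Q[m].mean(0))
cv2.imwrite('pics/on.png',np.hstack(im))
delta([.545,.223,.323],np.radians(93))
E
```

```text
scene bar 56 [0.60813338 0.2259809  0.34203948]
side bar 49 [0.60826772 0.22288565 0.34108084]
dp cm [ 0.32 -0.04 -0.03] ang [-0.0008 -0.0002 -0.0003] rotdeg 0.1
now 8.2333 [0.5454 0.2227 0.3262] zhead -87.05 xtool [ 2.e-04  2.e-04 -1.e+00] F [ 0.21 -0.02 -2.61] T [0.105 0.057 0.012] w 0.031625290678068886 q [ 0.34 -0.08  1.5   0.    1.72  1.86]
```

View pics/on.png

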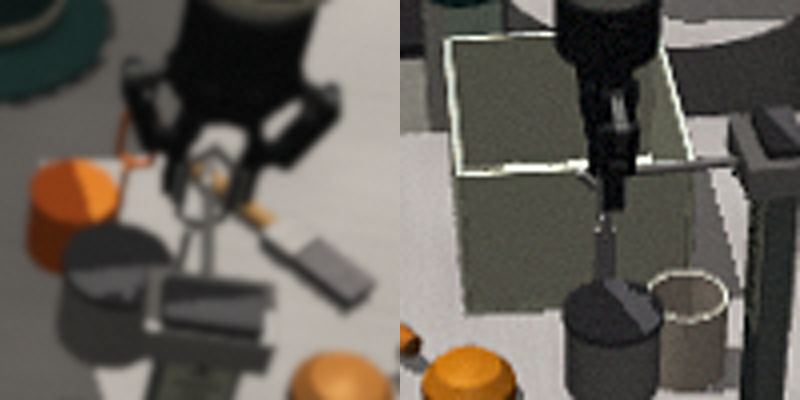

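The bar passes through the loop (scene crop (210,185)) and the tip shows just in front of the fingers (side crop (585,172)). Lower gently.

Emit:
{"op": "apply_moves", "data": {
  "increments": [
    {"dp":[0.3,0,0],"angular":[0,0,0],"fingers":1},
    {"dp":[0.6,0,0],"angular":[0,0,0],"fingers":1},
    {"dp":[0.9,0,0],"angular":[0,0,0],"fingers":1},
    {"dp":[1.2,0,0],"angular":[0,0,0],"fingers":1},
    {"dp":[1.45,0,0],"angular":[0,0,0],"fingers":1},
    {"dp":[1.65,0,0],"angular":[0,0,0],"fingers":1},
    {"dp":[1.8,0,0],"angular":[0,0,0],"fingers":1},
    {"dp":[1.95,0,0],"angular":[0,0,0],"fingers":1},
    {"dp":[2.1,0,0],"angular":[0,0,0],"fingers":1},
    {"dp":[2.2,0,0],"angular":[0,0,0],"fingers":1},
    {"dp":[2.2,0,0],"angular":[0,0,0],"fingers":1},
    {"dp":[2.2,0,0],"angular":[0,0,0],"fingers":1}
  ]
}}

```text
t: 9.23
position: [0.5454, 0.2227, 0.3042]
tool_rot: [1.171, 1.233, -1.171]
ft_force: [-0.0, 0.2, -2.3]
grip_width: 0.0315
```

```bash
python3 - <<'E'
from h import *
F=[]
for i in range(8): cam('wrist'); s=robot.get_state(); F.append(s['ft_force'])
F=np.array(F);print(F.mean(0),F.std(0),s['position'],s['torque'])
E
```

```text
[ 0.07322069 -0.2106815  -2.91340871] [0.40899488 0.62168065 0.5721464 ] [0.54540797 0.22273158 0.30417875] [ 0.10756617  0.01844697 -0.04076766]
```

Emit:
{"op": "apply_moves", "data": {
  "increments": [
    {"dp":[0.1,0,0],"angular":[0,0,0],"fingers":1},
    {"dp":[0.2,0,0],"angular":[0,0,0],"fingers":1},
    {"dp":[0.3,0,0],"angular":[0,0,0],"fingers":1},
    {"dp":[0.4,0,0],"angular":[0,0,0],"fingers":1},
    {"dp":[0.55,0,0],"angular":[0,0,0],"fingers":1},
    {"dp":[0.7,0,0],"angular":[0,0,0],"fingers":1},
    {"dp":[0.85,0,0],"angular":[0,0,0],"fingers":1},
    {"dp":[1.0,0,0],"angular":[0,0,0],"fingers":1},
    {"dp":[1.15,0,0],"angular":[0,0,0],"fingers":1},
    {"dp":[1.3,0,0],"angular":[0,0,0],"fingers":1},
    {"dp":[1.4,0,0],"angular":[0,0,0],"fingers":1},
    {"dp":[1.5,0,0],"angular":[0,0,0],"fingers":1}
  ]
}}

```text
t: 10.63
position: [0.5454, 0.2227, 0.2891]
tool_rot: [1.171, 1.233, -1.171]
ft_force: [1.3, -1.5, -0.7]
grip_width: 0.0315
```

```bash
cat > m.py <<'E'
import sys
from h import *
F=[];T=[]
N=int(sys.argv[1]);im=[]
for i in range(N):
    d=cam('side' if i%2 else 'scene'); s=robot.get_state(); F.append(s['ft_force']);T.append(s['torque'])
    if i<4:
        Q=cloud(d).reshape(-1,3);m=(Q[:,2]>.2)&(Q[:,2]<.352)&(Q[:,0]>.585)&(Q[:,0]<.635)&(abs(Q[:,1]-.223)<.009)
        q=Q[m];print('bar',m.sum(),np.median(q[:,2]),'sink mm',(.3417-np.median(q[:,2]))*1000)
    if i<2 and len(sys.argv)>2:
        c=proj(d,[.545,.21,.27])[0].astype(int); x0,y0=c[0]-50,c[1]-50
        im.append(cv2.resize(d['pixels'][y0:y0+100,x0:x0+100],None,fx=4,fy=4,interpolation=cv2.INTER_CUBIC))
if im: cv2.imwrite(sys.argv[2],np.hstack(im))
F=np.array(F);print('F',F.mean(0).round(2),'sem',(F.std(0)/N**.5).round(2),'T',np.mean(T,0).round(3))
delta([.545,.223,.27],np.radians(93))
E
python3 m.py 8 pics/low1.png
```

```text
bar 41 0.3285178365920248 sink mm 13.182163407975178
bar 43 0.32741408538470934 sink mm 14.285914615290663
bar 40 0.32870118425152367 sink mm 12.998815748476334
bar 47 0.3285370176417386 sink mm 13.16298235826141
F [-0.13 -0.58 -1.22] sem [0.15 0.18 0.13] T [ 0.049 -0.013 -0.   ]
dp cm [ 1.92 -0.04 -0.03] ang [-0.0008 -0.0002 -0.0003] rotdeg 0.0
now 11.0333 [0.5454 0.2227 0.2892] zhead -87.05 xtool [ 3.e-04  2.e-04 -1.e+00] F [ 0.64  0.32 -0.94] T [0.073 0.03  0.045] w 0.03165114674742238 q [ 0.34 -0.08  1.56  0.    1.66  1.86]
```

View pics/low1.png

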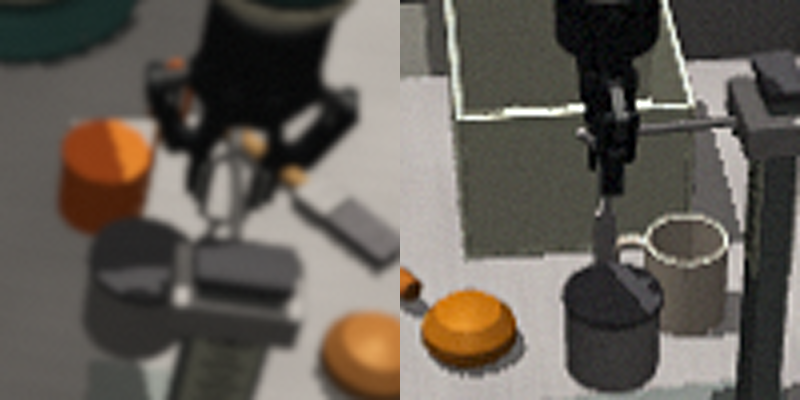

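The scene crop shows the loop on the bar. The hook has sunk about 13 mm and the fingers still carry about 1.2 N. Lower 11 mm more, then average.

Emit:
{"op": "apply_moves", "data": {
  "increments": [
    {"dp":[0.1,0,0],"angular":[0,0,0],"fingers":1},
    {"dp":[0.2,0,0],"angular":[0,0,0],"fingers":1},
    {"dp":[0.35,0,0],"angular":[0,0,0],"fingers":1},
    {"dp":[0.5,0,0],"angular":[0,0,0],"fingers":1},
    {"dp":[0.65,0,0],"angular":[0,0,0],"fingers":1},
    {"dp":[0.8,0,0],"angular":[0,0,0],"fingers":1},
    {"dp":[0.95,0,0],"angular":[0,0,0],"fingers":1},
    {"dp":[1.05,0,0],"angular":[0,0,0],"fingers":1},
    {"dp":[1.1,0,0],"angular":[0,0,0],"fingers":1},
    {"dp":[1.1,0,0],"angular":[0,0,0],"fingers":1},
    {"dp":[1.1,0,0],"angular":[0,0,0],"fingers":1},
    {"dp":[1.1,0,0],"angular":[0,0,0],"fingers":1}
  ]
}}

```text
t: 12.03
position: [0.5454, 0.2227, 0.2784]
tool_rot: [1.172, 1.233, -1.171]
ft_force: [-0.7, -1.1, -0.4]
grip_width: 0.0316
```

```bash
python3 m.py 40
```

```text
bar 28 0.3179679655383424 sink mm 23.732034461657612
bar 45 0.31691401404167696 sink mm 24.785985958323042
bar 30 0.31817893257640695 sink mm 23.521067423593056
bar 45 0.3173879318544418 sink mm 24.312068145558197
F [-0.03 -0.87 -0.35] sem [0.08 0.08 0.09] T [-0.004  0.001  0.001]
dp cm [ 0.83 -0.04 -0.03] ang [-0.0008 -0.0002 -0.0004] rotdeg 0.1
now 14.0333 [0.5454 0.2227 0.2783] zhead -87.05 xtool [ 4.e-04  3.e-04 -1.e+00] F [-0.03 -1.39 -0.67] T [-0.024  0.03   0.029] w 0.03149851943640897 q [ 0.34 -0.08  1.58  0.    1.64  1.86]
```

Fz is down to -0.35 N, so about 4 mm remains. Fy of -0.87 N means the apex sits about 1 mm off the bar towards +y. Correct both.

Emit:
{"op": "apply_moves", "data": {
  "increments": [
    {"dp":[0.05,0,0.03],"angular":[0,0,0],"fingers":1},
    {"dp":[0.12,0,0.05],"angular":[0,0,0],"fingers":1},
    {"dp":[0.2,0,0.08],"angular":[0,0,0],"fingers":1},
    {"dp":[0.28,0,0.1],"angular":[0,0,0],"fingers":1},
    {"dp":[0.34,0,0.1],"angular":[0,0,0],"fingers":1},
    {"dp":[0.38,0,0.1],"angular":[0,0,0],"fingers":1},
    {"dp":[0.38,0,0.1],"angular":[0,0,0],"fingers":1},
    {"dp":[0.38,0,0.1],"angular":[0,0,0],"fingers":1}
  ]
}}

```text
t: 14.7
position: [0.5455, 0.2219, 0.2745]
tool_rot: [1.171, 1.233, -1.171]
ft_force: [0.5, 5.3, 0.2]
grip_width: 0.0316
```

```bash
python3 m.py 40
```

```text
bar 25 0.31428018115143236 sink mm 27.419818848567644
bar 44 0.3126394879172854 sink mm 29.060512082714595
bar 26 0.314687526298858 sink mm 27.012473701142014
bar 44 0.3132512411758482 sink mm 28.44875882415182
F [-0.2   5.2  -0.15] sem [0.09 0.08 0.07] T [ 0.821  0.024 -0.005]
dp cm [ 0.45 -0.04 -0.11] ang [-0.0007 -0.0004 -0.0004] rotdeg 0.1
now 16.7 [0.5455 0.2219 0.2745] zhead -87.04 xtool [ 4.e-04  5.e-04 -1.e+00] F [-0.86  5.5  -0.28] T [ 0.81   0.077 -0.013] w 0.03162249853676832 q [ 0.34 -0.08  1.58  0.    1.64  1.86]
```

Emit:
{"op": "apply_moves", "data": {
  "increments": [
    {"dp":[0.03,0,-0.02],"angular":[0,0,0],"fingers":1},
    {"dp":[0.05,0,-0.04],"angular":[0,0,0],"fingers":1},
    {"dp":[0.08,0,-0.06],"angular":[0,0,0],"fingers":1},
    {"dp":[0.1,0,-0.07],"angular":[0,0,0],"fingers":1},
    {"dp":[0.1,0,-0.07],"angular":[0,0,0],"fingers":1},
    {"dp":[0.1,0,-0.07],"angular":[0,0,0],"fingers":1}
  ]
}}

```text
t: 17.2
position: [0.5454, 0.2224, 0.2735]
tool_rot: [1.171, 1.233, -1.171]
ft_force: [0.3, -0.3, 0.2]
grip_width: 0.0314
```

```bash
python3 m.py 40
```

```text
bar 25 0.31361534179599143 sink mm 28.084658204008573
bar 42 0.3120994906785699 sink mm 29.600509321430103
bar 25 0.3139181064491903 sink mm 27.781893550809677
bar 43 0.3126767426472108 sink mm 29.023257352789212
F [ 0.01 -0.98 -0.01] sem [0.09 0.09 0.08] T [ 0.004 -0.006 -0.   ]
dp cm [ 0.35 -0.04 -0.05] ang [-0.0007 -0.0005 -0.0004] rotdeg 0.1
now 19.2 [0.5454 0.2226 0.2735] zhead -87.04 xtool [ 4.e-04  5.e-04 -1.e+00] F [-1.57 -0.64 -0.14] T [-0.026 -0.025  0.047] w 0.031195754428420226 q [ 0.34 -0.08  1.58  0.    1.64  1.86]
```

Fz is now -0.01 ± 0.08 N, so the spring carries the whole weight. Begin the slow release with light squeeze, following the pads' backward swing by lowering slightly.

Emit:
{"op": "apply_moves", "data": {
  "increments": [
    {"dp":[0,0,0],"angular":[0,0,0],"fingers":2.6},
    {"dp":[0,0,0],"angular":[0,0,0],"fingers":2.8},
    {"dp":[0,0,0],"angular":[0,0,0],"fingers":3.0},
    {"dp":[0,0,0],"angular":[0,0,0],"fingers":3.05},
    {"dp":[0,0,0],"angular":[0,0,0],"fingers":3.1},
    {"dp":[0,0,0],"angular":[0,0,0],"fingers":3.15},
    {"dp":[0,0,0],"angular":[0,0,0],"fingers":3.2},
    {"dp":[0,0,0],"angular":[0,0,0],"fingers":3.25},
    {"dp":[0,0,0],"angular":[0,0,0],"fingers":3.3},
    {"dp":[0,0,0],"angular":[0,0,0],"fingers":3.34},
    {"dp":[0,0,0],"angular":[0,0,0],"fingers":3.38},
    {"dp":[0,0,0],"angular":[0,0,0],"fingers":3.42}
  ],
  "squeeze": 20
}}

```text
t: 20.2
position: [0.5454, 0.2227, 0.2736]
tool_rot: [1.172, 1.234, -1.17]
ft_force: [-0.5, 3.5, -0.7]
grip_width: 0.0342
```

```bash
python3 m.py 8
```

```text
bar 24 0.3139776495511548 sink mm 27.72235044884519
bar 42 0.31240676106107035 sink mm 29.293238938929655
bar 26 0.31356749047909926 sink mm 28.13250952090074
bar 42 0.31233702577965894 sink mm 29.362974220341066
F [-0.23  1.52  0.16] sem [0.16 0.14 0.15] T [ 0.305  0.044 -0.009]
dp cm [ 0.36 -0.04 -0.04] ang [-0.0006 -0.0006 -0.0005] rotdeg 0.1
now 20.6 [0.5454 0.2226 0.2736] zhead -87.03 xtool [ 4.e-04  6.e-04 -1.e+00] F [-0.11  2.24 -0.17] T [ 0.411  0.04  -0.052] w 0.034572133305993215 q [ 0.34 -0.08  1.58  0.    1.64  1.86]
```

The hook height is unchanged, and the can leans on the +y finger with 1.5 N. Continue slowly.

Emit:
{"op": "apply_moves", "data": {
  "increments": [
    {"dp":[0,0,0],"angular":[0,0,0],"fingers":3.46},
    {"dp":[0.01,0,0],"angular":[0,0,0],"fingers":3.5},
    {"dp":[0.01,0,0],"angular":[0,0,0],"fingers":3.54},
    {"dp":[0.02,0,0],"angular":[0,0,0],"fingers":3.58},
    {"dp":[0.02,0,0],"angular":[0,0,0],"fingers":3.62},
    {"dp":[0.03,0,0],"angular":[0,0,0],"fingers":3.66},
    {"dp":[0.03,0,0],"angular":[0,0,0],"fingers":3.7},
    {"dp":[0.04,0,0],"angular":[0,0,0],"fingers":3.74},
    {"dp":[0.04,0,0],"angular":[0,0,0],"fingers":3.78},
    {"dp":[0.05,0,0],"angular":[0,0,0],"fingers":3.82},
    {"dp":[0.05,0,0],"angular":[0,0,0],"fingers":3.86},
    {"dp":[0.06,0,0],"angular":[0,0,0],"fingers":3.9}
  ]
}}

```text
t: 21.6
position: [0.5454, 0.2226, 0.273]
tool_rot: [1.172, 1.233, -1.17]
ft_force: [-0.4, 2.3, 0.3]
grip_width: 0.0389
```

Emit:
{"op": "apply_moves", "data": {
  "increments": [
    {"dp":[0.01,0,0],"angular":[0,0,0],"fingers":3.94},
    {"dp":[0.01,0,0],"angular":[0,0,0],"fingers":3.98},
    {"dp":[0.02,0,0],"angular":[0,0,0],"fingers":4.02},
    {"dp":[0.02,0,0],"angular":[0,0,0],"fingers":4.06},
    {"dp":[0.03,0,0],"angular":[0,0,0],"fingers":4.1},
    {"dp":[0.03,0,0],"angular":[0,0,0],"fingers":4.14},
    {"dp":[0.04,0,0],"angular":[0,0,0],"fingers":4.18},
    {"dp":[0.04,0,0],"angular":[0,0,0],"fingers":4.22},
    {"dp":[0.05,0,0],"angular":[0,0,0],"fingers":4.26},
    {"dp":[0.05,0,0],"angular":[0,0,0],"fingers":4.3},
    {"dp":[0.06,0,0],"angular":[0,0,0],"fingers":4.34},
    {"dp":[0.06,0,0],"angular":[0,0,0],"fingers":4.38}
  ]
}}

```text
t: 22.6
position: [0.5454, 0.2226, 0.2723]
tool_rot: [1.172, 1.233, -1.17]
ft_force: [-0.1, 0.9, -0.1]
grip_width: 0.0442
```

```bash
python3 m.py 8
```

```text
bar 28 0.3104752360340203 sink mm 31.22476396597973
bar 42 0.30951406670055764 sink mm 32.18593329944236
bar 30 0.31094784657449703 sink mm 30.75215342550297
bar 43 0.30932579225571805 sink mm 32.37420774428196
F [0.09 1.01 0.32] sem [0.19 0.16 0.18] T [ 0.229  0.021 -0.01 ]
dp cm [ 0.24 -0.04 -0.04] ang [-0.0006 -0.0006 -0.0004] rotdeg 0.1
now 23.0 [0.5454 0.2226 0.2724] zhead -87.04 xtool [ 4.e-04  6.e-04 -1.e+00] F [1.29 0.81 0.18] T [ 0.221  0.004 -0.038] w 0.04393508658591859 q [ 0.34 -0.08  1.59  0.    1.63  1.86]
```

The hook has sunk about 3 mm and Fz is +0.3 N, so my lowering is dragging it slightly. From here, open without lowering.

Emit:
{"op": "apply_moves", "data": {
  "increments": [
    {"dp":[-0.01,0,0],"angular":[0,0,0],"fingers":4.42},
    {"dp":[-0.01,0,0],"angular":[0,0,0],"fingers":4.46},
    {"dp":[-0.02,0,0],"angular":[0,0,0],"fingers":4.5},
    {"dp":[-0.02,0,0],"angular":[0,0,0],"fingers":4.53},
    {"dp":[-0.02,0,0],"angular":[0,0,0],"fingers":4.56},
    {"dp":[-0.02,0,0],"angular":[0,0,0],"fingers":4.59},
    {"dp":[-0.02,0,0],"angular":[0,0,0],"fingers":4.62},
    {"dp":[-0.02,0,0],"angular":[0,0,0],"fingers":4.65},
    {"dp":[-0.02,0,0],"angular":[0,0,0],"fingers":4.68},
    {"dp":[-0.02,0,0],"angular":[0,0,0],"fingers":4.71},
    {"dp":[-0.02,0,0],"angular":[0,0,0],"fingers":4.74},
    {"dp":[-0.02,0,0],"angular":[0,0,0],"fingers":4.77}
  ]
}}

```text
t: 24.0
position: [0.5454, 0.2226, 0.2726]
tool_rot: [1.172, 1.233, -1.17]
ft_force: [0.1, 0.4, 0.4]
grip_width: 0.0482
```

```bash
python3 m.py 6
```

```text
bar 29 0.310634472349961 sink mm 31.065527650039005
bar 44 0.3085674040877948 sink mm 33.13259591220519
bar 28 0.30935107912189924 sink mm 32.34892087810076
bar 42 0.3087529940771747 sink mm 32.94700592282529
F [-0.33  0.76  0.44] sem [0.11 0.19 0.1 ] T [ 0.109 -0.016  0.01 ]
dp cm [ 0.26 -0.04 -0.04] ang [-0.0007 -0.0005 -0.0005] rotdeg 0.1
now 24.3 [0.5454 0.2226 0.2726] zhead -87.04 xtool [ 5.e-04  6.e-04 -1.e+00] F [-0.13  0.51 -0.02] T [ 0.092 -0.028  0.018] w 0.04768859608509545 q [ 0.34 -0.08  1.58  0.    1.63  1.86]
```

Emit:
{"op": "apply_moves", "data": {
  "increments": [
    {"dp":[-0.03,0,0],"angular":[0,0,0],"fingers":4.79},
    {"dp":[-0.06,0,0],"angular":[0,0,0],"fingers":4.81},
    {"dp":[-0.09,0,0],"angular":[0,0,0],"fingers":4.83},
    {"dp":[-0.12,0,0],"angular":[0,0,0],"fingers":4.85},
    {"dp":[-0.15,0,0],"angular":[0,0,0],"fingers":4.88},
    {"dp":[-0.17,0,0],"angular":[0,0,0],"fingers":4.91},
    {"dp":[-0.19,0,0],"angular":[0,0,0],"fingers":4.94},
    {"dp":[-0.2,0,0],"angular":[0,0,0],"fingers":4.97},
    {"dp":[-0.2,0,0],"angular":[0,0,0],"fingers":5.0},
    {"dp":[-0.2,0,0],"angular":[0,0,0],"fingers":5.03},
    {"dp":[-0.2,0,0],"angular":[0,0,0],"fingers":5.06},
    {"dp":[-0.2,0,0],"angular":[0,0,0],"fingers":5.09}
  ]
}}

```text
t: 25.3
position: [0.5454, 0.2226, 0.2745]
tool_rot: [1.172, 1.233, -1.17]
ft_force: [-0.0, -0.3, 0.5]
grip_width: 0.0513
```

```bash
python3 m.py 6
```

```text
bar 27 0.3120418949798249 sink mm 29.658105020175128
bar 45 0.3117093179269022 sink mm 29.990682073097798
bar 27 0.3115336609295034 sink mm 30.166339070496594
bar 45 0.31121081954984064 sink mm 30.48918045015936
F [ 0.17 -0.17  0.33] sem [0.19 0.2  0.21] T [ 0.016 -0.     0.003]
dp cm [ 0.45 -0.04 -0.04] ang [-0.0006 -0.0006 -0.0004] rotdeg 0.1
now 25.6 [0.5454 0.2226 0.2745] zhead -87.03 xtool [ 4.e-04  6.e-04 -1.e+00] F [0.62 0.62 0.65] T [ 0.003 -0.067  0.025] w 0.05090037794008799 q [ 0.34 -0.08  1.58  0.    1.64  1.86]
```

The moment is about 0 and the sink is steady at about 30 mm, so the lean is complete. Open fully and check.

Emit:
{"op": "apply_moves", "data": {
  "increments": [
    {"dp":[0,0,0],"angular":[0,0,0],"fingers":5.13},
    {"dp":[0,0,0],"angular":[0,0,0],"fingers":5.17},
    {"dp":[0,0,0],"angular":[0,0,0],"fingers":5.21},
    {"dp":[0,0,0],"angular":[0,0,0],"fingers":5.25},
    {"dp":[0,0,0],"angular":[0,0,0],"fingers":5.3},
    {"dp":[0,0,0],"angular":[0,0,0],"fingers":5.4},
    {"dp":[0,0,0],"angular":[0,0,0],"fingers":5.5},
    {"dp":[0,0,0],"angular":[0,0,0],"fingers":5.6},
    {"dp":[0,0,0],"angular":[0,0,0],"fingers":5.8},
    {"dp":[0,0,0],"angular":[0,0,0],"fingers":6.0},
    {"dp":[0,0,0],"angular":[0,0,0],"fingers":6.3},
    {"dp":[0,0,0],"angular":[0,0,0],"fingers":6.6}
  ]
}}

```text
t: 26.6
position: [0.5454, 0.2226, 0.2745]
tool_rot: [1.172, 1.233, -1.17]
ft_force: [0.6, -0.7, 0.1]
grip_width: 0.0659
```

Emit:
{"op": "apply_moves", "data": {
  "increments": [
    {"dp":[0,0,0],"angular":[0,0,0],"fingers":7},
    {"dp":[0,0,0],"angular":[0,0,0],"fingers":7.4},
    {"dp":[0,0,0],"angular":[0,0,0],"fingers":7.8},
    {"dp":[0,0,0],"angular":[0,0,0],"fingers":8.2},
    {"dp":[0,0,0],"angular":[0,0,0],"fingers":8.5},
    {"dp":[0,0,0],"angular":[0,0,0],"fingers":8.5}
  ]
}}

```text
t: 27.1
position: [0.5454, 0.2226, 0.2746]
tool_rot: [1.172, 1.233, -1.17]
ft_force: [0.2, -0.4, 0.0]
grip_width: 0.0848
```

```bash
python3 m.py 6 pics/rel.png
```

```text
bar 25 0.3134064735780844 sink mm 28.293526421915626
bar 42 0.3113096546109735 sink mm 30.390345389026518
bar 26 0.3133649257948181 sink mm 28.335074205181886
bar 43 0.3123526892669909 sink mm 29.347310733009113
F [ 0.12 -0.16  0.32] sem [0.13 0.13 0.17] T [-0.013  0.003 -0.008]
dp cm [ 0.45 -0.04 -0.04] ang [-0.0007 -0.0005 -0.0004] rotdeg 0.1
now 27.4 [0.5454 0.2226 0.2745] zhead -87.04 xtool [ 3.e-04  6.e-04 -1.e+00] F [ 0.39 -0.25 -0.1 ] T [0.003 0.017 0.024] w 0.08528880564169464 q [ 0.34 -0.08  1.58  0.    1.64  1.86]
```

View pics/rel.png

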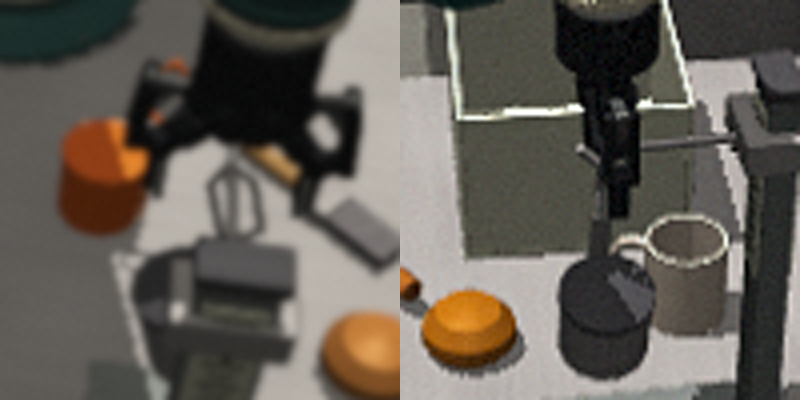

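The can hangs free and leaning in the hook (loop in scene crop (235,200)), with both fingers clear. Retreat straight up, then back.

Emit:
{"op": "apply_moves", "data": {
  "increments": [
    {"dp":[-0.5,0,0],"angular":[0,0,0],"fingers":8.5},
    {"dp":[-1,0,0],"angular":[0,0,0],"fingers":8.5},
    {"dp":[-2,0,0],"angular":[0,0,0],"fingers":8.5},
    {"dp":[-3,0,0],"angular":[0,0,0],"fingers":8.5},
    {"dp":[-4.5,0,0],"angular":[0,0,0],"fingers":8.5},
    {"dp":[-6,0,0],"angular":[0,0,0],"fingers":8.5},
    {"dp":[-7.5,0,0],"angular":[0,0,0],"fingers":8.5},
    {"dp":[-9,0,0],"angular":[0,0,0],"fingers":8.5},
    {"dp":[-10.5,0,0],"angular":[0,0,0],"fingers":8.5},
    {"dp":[-12,-1,0],"angular":[0,0,0],"fingers":8.5},
    {"dp":[-13,-3,0],"angular":[0,0,0],"fingers":8.5},
    {"dp":[-13,-5,0],"angular":[0,0,0],"fingers":8.5}
  ]
}}

```text
t: 28.4
position: [0.4952, 0.2199, 0.4081]
tool_rot: [1.174, 1.232, -1.168]
ft_force: [-1.2, 0.9, 0.5]
grip_width: 0.0852
```

Emit:
{"op": "apply_moves", "data": {
  "increments": [
    {"dp":[0,-2,0],"angular":[0,0,0],"fingers":8.5},
    {"dp":[0,-4,0],"angular":[0,0,0],"fingers":8.5},
    {"dp":[0,-5,0],"angular":[0,0,0],"fingers":8.5},
    {"dp":[0,-5,0],"angular":[0,0,0],"fingers":8.5},
    {"dp":[0,-5,0],"angular":[0,0,0],"fingers":8.5},
    {"dp":[0,-5,0],"angular":[0,0,0],"fingers":8.5},
    {"dp":[0,-5,0],"angular":[0,0,0],"fingers":8.5},
    {"dp":[0,-5,0],"angular":[0,0,0],"fingers":8.5},
    {"dp":[0,-5,0],"angular":[0,0,0],"fingers":8.5},
    {"dp":[0,-5,0],"angular":[0,0,0],"fingers":8.5}
  ]
}}

```text
t: 29.23
position: [0.4456, 0.2173, 0.4076]
tool_rot: [1.174, 1.232, -1.169]
ft_force: [-0.0, -0.7, -0.4]
grip_width: 0.0848
```

```bash
python3 - <<'E'
from h import *
L=[]
for i in range(16):
    d=cam('side');Q=cloud(d).reshape(-1,3)
    m=(Q[:,2]>.2)&(Q[:,2]<.352)&(Q[:,0]>.585)&(Q[:,0]<.635)&(abs(Q[:,1]-.223)<.009)
    k=(np.hypot(Q[:,0]-.545,Q[:,1]-.18)<.06)&(Q[:,2]>.15)&(Q[:,2]<.25)
    L.append(np.r_[np.median(Q[m][:,2]),Q[k].mean(0)])
L=np.array(L);print(L[::3].round(4),L.std(0).round(4))
A=cv2.resize(d['pixels'][80:240,230:390],(400,400),interpolation=cv2.INTER_CUBIC)
d=cam('scene');B=cv2.resize(d['pixels'][140:300,290:450],(400,400),interpolation=cv2.INTER_CUBIC)
cv2.imwrite('pics/end.png',np.hstack([B,A]));delta([.5,.2,.4],1.6)
E
```

```text
[[0.312  0.5449 0.2017 0.1838]
 [0.3121 0.5446 0.2022 0.1841]
 [0.3128 0.5449 0.2018 0.1839]
 [0.3122 0.5449 0.2015 0.1834]
 [0.3129 0.5447 0.2019 0.1843]
 [0.312  0.5448 0.2019 0.1839]] [0.0004 0.0002 0.0002 0.0003]
dp cm [0.81 5.38 2.01] ang [ 0.0221 -0.0016 -0.0034] rotdeg 1.3
now 30.0833 [0.4453 0.2173 0.4079] zhead -87.06 xtool [ 0.0033  0.0017 -1.    ] F [ 0.19 -0.18 -0.15] T [ 0.004 -0.004 -0.003] w 0.08505746012794611 q [ 0.4  -0.27  1.53  0.    1.87  1.92]
```

View pics/end.png

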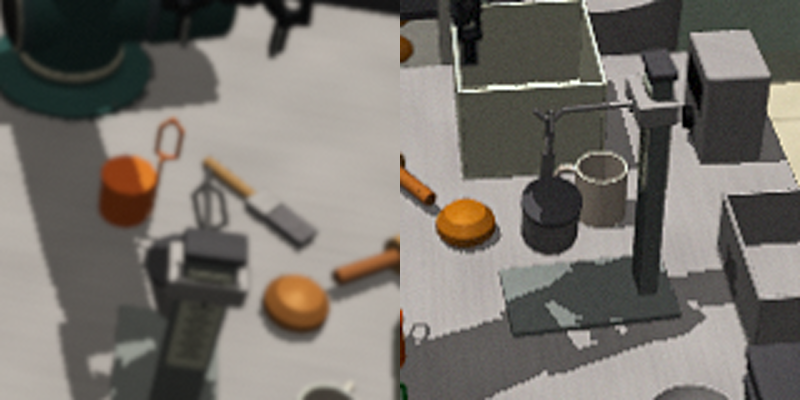

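The can hangs leaning and still from the dip (side crop (548,120)), and the arm is clear. Hand in.

```bash
python3 -c "
from rig import robot
print(robot.hand_in())"
```

```text
the job is handed in; nothing more can be done
None
```

The steel can now hangs free and leaning from the balance's hook, the gripper is well clear, and I handed the job in at about 30 s of the 72 s allowed.

**How it went:** I gripped the loop at about 164 mm, carried the can over the upturned tip and seated the loop in the dip. I lowered it at about 20 mm/s or slower until the force on the fingers was -0.01 ± 0.08 N. Then I opened the fingers slowly over about 6 s while the can eased into its lean.

**Last checks:**
- **Hook:** it had sunk about 29–30 mm. That agrees roughly with the can's weight of 2.7–2.9 N, or about 0.29 kg.
- **Stillness:** over the last 0.8 s the hook reading varied by 0.4 mm and the can by 0.3 mm, which is camera noise.
- **Other things:** the bystanders visible in the last pictures had not moved. I did not re-measure them all.

**What did not go smoothly:**
- One move call was refused for its format before anything moved.
- While lining up the loop I moved it too far sideways, which gave about 5 N of side force until I moved it back.
- Lowering too much during the release pushed the hook about 3 mm too deep. I raised it slowly before letting go.

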